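# Latch the drilling jig's jaw open and push the bar home

### The job

Get the drilling jig ready for its next bar: push the tab of the sprung sliding jaw away from the fixed jaw until the stop pin pops up, then let the jaw come back so it stays latched half open against the pin. Then push the aluminium bar that lies on the jig's infeed bed along the fence and between the jaws until its end rests against the end stop. Do it all by pushing: lift nothing, and leave the other things on the bench where they are.

Things in the scene. Friction and masses are not known exactly. Their poses are not given: they have to be found in the camera images.
- jig: Steel drilling jig bolted to the bench. Origin on the bench top below the fixed jaw's face, mid-width. Axes: x from fixed to sliding jaw (away from the robot), y left, z up; all 'jig' numbers are mm in this frame. Bed top z 15 (x -45..135, y -45..80). Fixed jaw x -26..0, y -32..32, top z 40. Spring post x 119..133, y -35..35, top z 45.
- infeed (a point): Point on top of the infeed bed, at jig (18, -130, 15). This bed: x -30..55, y -220..-45, top z 15. Along its near edge runs a low fence in line with the fixed jaw's face: x -10..0, y -212..-32, top z 25. The bar lies here and is pushed along jig +y.
- end_stop (a point): Middle of the right face of the end stop, at jig (18, 33, 32): a grey bar across the left end of the gap between the jaws, x -20..34, y 33..42, z 24..40. The bar's leading end must come to rest against this face.
- jaw (a joint): Sprung sliding jaw, m along jig x: 0 = shut (6 mm gap), hard end 0.048. Spring towards 0: 6 N at 0, 10.5 N at 0.030, 13 N at 0.048. Pushed beyond about 0.030 (0.036 is sure) the stop pin pops up; let go, it returns and rests on the pin at about 0.030, the mid position (36 mm gap). Let go sooner, it returns to 0. At 0 it spans jig x 6..36, y -30..30, top z 40.
- tab (a point): Centre of the near face (towards jig -x) of the upright steel tab on the sliding jaw, the place to push towards jig +x; moves with the jaw; at jaw 0 it is at jig (24, 0, 57). Tab 40 mm wide along y, 6 mm thick along x, from z 40 to z 74. The space in front of it above the fixed jaw (top z 40) is free.
- stop_pin (a joint): Height of the sprung stop pin, m: 0 = held down under the jaw's flat left wing (jig y 43..73, z 16..22), 0.012 = fully up. Brass pin, 8 mm across, at jig x 32, y 58; its top is at z 15.5 when down, 27.5 when up. Pressing the raised pin down would let the jaw shut again.
- blank: Aluminium bar, 28 mm (its x) by 100 mm (its y) by 25 mm high, about 0.19 kg, lying on the infeed bed beside the fence, length along jig y, its leading (+y) end still outside the jaws. Origin at the centre of its underside. Fully home, the origin is at jig y -17 and 35 mm of its tail still stick out of the jaws. Wider than the gap of the shut jaw.
- offcut: Bystander: short square-cut aluminium offcut 28 x 55 x 25 mm lying on the bench on the robot's side of the jig. Origin at the centre of its underside.
- jar: Bystander: screw jar, 54 mm across, 65 mm tall, beside the infeed bed on its far side. Origin at the centre of its underside.
- tape: Bystander: roll of tape, 90 mm across, 24 mm high, lying to the left of the jig. Origin at the centre of its underside.
- screwdriver: Bystander: screwdriver, 190 mm long, lying on the right of the bench. Origin at the centre of its underside line, x along its length.
- wrench: Bystander: wrench, 170 mm long, lying on the right of the bench. Origin at the centre of its underside line, x along its length.
- can: Bystander: spray can, 64 mm across, 190 mm tall, on the far right. Origin at the centre of its underside.
- cup: Bystander: steel cup, 72 mm across, 80 mm tall, on the far left. Origin at the centre of its underside.
There are look-alikes about, which are no part of the job. What is shaped like the blank but pink or yellow is not meant.

How it is judged (in metres and radians):
On the way, in this order (a step that is already met when the one before it is completed fails the run):
1. the jaw is pushed past the stop pin and the pin pops up (value of joint jaw above 0.0315 m and value of joint stop_pin above 0.008 m), for 0.05 s.
2. the jaw is let go and rests against the raised stop pin at its mid position (value of joint jaw between 0.026 and 0.0335 m and value of joint stop_pin above 0.008 m and contact force between the fingers and jaw below 0.1 N and velocity of joint jaw between -0.005 and 0.005 m/s), for 0.2 s.
3. the bar lies between the jaws with its end at the end stop (y of blank in the frame of jig above -0.0215 m), for 0.05 s.
At the end, for the whole second after the job is handed in: The jaw stands by itself against the raised stop pin (joint jaw 0.026 to 0.0335 m, pin at least 8 mm up). The bar lies flat on the bed between the jaws, in line with the jig within 0.2 rad, its leading end within 4.5 mm of the end stop, at rest (value of joint jaw between 0.026 and 0.0335 m and value of joint stop_pin above 0.008 m and y of blank in the frame of jig between -0.0215 and -0.013 m and x of blank in the frame of jig between 0.008 and 0.028 m and z of blank in the frame of jig between 0.012 and 0.018 m and angle between the y axis of blank and the y axis of jig, either way round below 0.2 rad and linear speed of blank below 0.01 m/s); the robot touches nothing.
It fails at once if the bar is lifted off the bed or tipped (z of blank in the frame of jig above 0.023 m or angle between blank's own z axis and vertical above 0.25 rad).
It fails at once if another thing on the bench is moved more than 20 mm or lifted (distance of any of offcut, jar, tape, screwdriver, wrench, can, cup from where it was at the start of the episode above 0.02 m).
It also fails if it takes over 54 s, if anything falls off the work surface, if the arm or the gripper's body presses on something with over 40 N, if the wrist force passes 120 N, or if a joint passes its speed limit or range.

### The arm

A 6-joint arm with a two-finger parallel gripper is mounted at the origin on the work surface. World frame = base frame: x ahead of the robot, y to its left, z up, the work surface at z = 0. Lengths are in mm, angles in rad, forces in N, time in s.
With the tool pointing down it reaches from about 425 to 925 mm from the base axis. Payload 12.5 kg.
Tool frame: the origin (TCP) lies midway between the tips of the shut fingers; the grasp point (between the pads) lies r.grasp_offset behind it (r.grasp_offset is the distance from the TCP to the grasp point, in mm); z points along the fingers, y is the direction in which the jaws open and shut (so a half turn about z gives the same grasp; the last joint's range is limited). The gripper opens to 85 mm and grips with 20 to 120 N. Pads are 22 mm wide; open, the fingers measure 114 mm over their backs; the gripper's body (76 mm by 85 mm) begins 54 mm behind the grasp point. The pads swing forward as they close: fully open they stand 13 mm farther back than shut.
Start: joints at [-1.217, 0.491, 1.559, -0, 1.092, -0.106], TCP at [277.379, -560.094, 231.327] pointing down, gripper open.
Joint ranges: [-3.1, 3.1], [-0.84, 2.19], [0.05, 2.79], [-1.13, 4.28], [0.06, 2.93], [-2.69, 2.69]. Speed limits (rad/s): [2.22, 2.22, 2.79, 3.14, 3.14, 3.14].

### API

Orientations are given as a unit quaternion [w, x, y, z].
In Python, from cell import r gives the robot as it stands.
- The arm moves only by the tool apply_moves, never from a script. Its argument "commands" is a list of rows, each a list of 5 numbers: the shift along the world's x, y, z in m, then the turn about the world's z in degrees, then the gripper command: -1 is shut, 1 is fully open, values between are in proportion. A call has 1 to 12 rows; each row shifts and turns the commanded pose from where the row before left it; what a row does not reach is not made up. A row lasts 1/8 s, in which the tool goes at most 62.5 mm and 10.7 degrees, less where a joint would pass 70% of its speed; a pose out of reach is approached as far as the arm can. A call with a gripper value outside its range is refused whole. The fingers move at their own pace and stop on an object; "squeeze" is the grip in N (left out, the last holds). Time passes only in rows, so rows that do not move let the fingers close. It gives the time, the measured TCP pose, the force and the opening at its end, in the units of the state.
- r.state(): the state, without advancing time (a new reading comes with each control period).
- r.get_image(name): name is "scene" or "top" or "wrist"; returns (picture, depth): 480x640x3 uint8, red, green, blue; 480x640 float32, mm along the optical axis (not along the pixel's ray), 0 where there is no reading.
- r.calibration(name): a dict with "camera_matrix" (3x3 intrinsics, pixels), "camera_from_world" (4x4, takes a point from world to camera coordinates); the wrist camera has in their place "T_tool_cam" (4x4, takes a point from camera to tool coordinates, whose origin is the TCP and whose axes are the flange's). Camera axes: x right, y up, looking along -z (the intrinsics and any distortion apply to the point x, -y, -z); pixel columns grow to the right and rows downward; lengths in mm; the calibration is good to about 2 mm. A picture is of the moment at which its call begins: read the wrist's pose just before it. calibration takes no time and is no camera call.
- r.close_job(): hands the job in, once; it reports no verdict.
Trained networks look in the newest picture that a camera, given by its name, has taken for a name from the list of things; names that differ only in an ending like _2 or _b are one class to them, and where a whole thing is asked for, a point or a joint stands for the part that bears it (a point fixed in the world has none). Each returns a list of dicts, best first, with "confidence" (0 to 1); they miss things now and then, are a little off and sometimes report something else, mostly with a low value. They report only what shows in the picture. A call takes as long as a camera call. They do not tell look-alikes from the thing itself.
- r.boxes_of(thing, camera): "bbox" ([left, top, width, height] in pixels, round what is visible of it).
The state is a dict: "t": time; "q": joint angles; "joint_vel": joint speeds; "effort": joint torques, N m; "eef_pos": TCP position; "tool_rot": TCP orientation; "ft_force": force on the tool from outside, world axes, zero at the start; "wrist_torque": the same for the moment, N m; "opening": finger opening in mm.
Only numpy, scipy, OpenCV 4.12 (cv2) and the standard library are available. Lean on these libraries where they do the work, as an engineer would, in place of code of your own. Each camera call takes 0.05 s, during which the arm holds its last target. There are 200 camera calls.

## Working session

There is one attempt and no reset: what is moved stays moved. The work goes in short steps, Python scripts to look and compute and a tool call to move; the robot and the scene stay as the last step left them, time stands still between calls to the robot, and variables do not carry over. Pictures are saved under pics/ and viewed, on a budget of 10 in all, crops included, one or two more only if the job needs it, and the job is handed in when it is done.

Besides the shell and the picture viewer there is one more tool, called after ">>>" as a command line: name --pt "numbers of a row" for each row, then --argument value for the rest. apply_moves: Moves the arm, as the interface text tells. Its arguments: {"type":"object","properties":{"commands":{"type":"array"},"squeeze":{"type":"number"}},"required":["commands"]}

```bash
mkdir -p pics; python3 - <<'E'
from cell import r
import cv2
s=r.state();print(s['t'],s['eef_pos'],s['tool_rot'],s['opening'],r.grasp_offset)
for n in('top','scene'):
    im,d=r.get_image(n);cv2.imwrite(f'pics/{n}1.png',im[:,:,::-1])
    c=r.calibration(n);print(n,c)
    for t in('jig','blank','tab','end_stop','stop_pin','offcut','jar'):
        try:print(t,[(b['bbox'],round(b['confidence'],2)) for b in r.boxes_of(t,n)[:3]])
        except Exception as e:print(t,e)
E
```

```text
0.0 [ 277.32211609 -559.84578176  230.72547002] [-5.57544944e-04  9.73683348e-01  2.27904415e-01 -7.10425036e-05] 85.35842867357265 18.700000000000003
top {'camera_matrix': array([[570.22737681,   0.        , 310.1665582 ],
       [  0.        , 570.22737681, 243.17611995],
       [  0.        ,   0.        ,   1.        ]]), 'camera_from_world': array([[-5.83932233e-03, -9.99978751e-01,  2.89832092e-03,
        -5.32922890e+01],
       [ 9.77009188e-01, -5.08744172e-03,  2.13136492e-01,
        -5.81696976e+02],
       [-2.13117218e-01,  4.07625885e-03,  9.77018135e-01,
        -1.53121735e+03],
       [ 0.00000000e+00,  0.00000000e+00,  0.00000000e+00,
         1.00000000e+00]])}
jig [([220.8, 210.4, 110.5, 77.8], 0.72)]
blank [([327.1, 199.7, 20.4, 36.2], 0.77), ([271.1, 253.2, 36.0, 16.5], 0.65), ([218.7, 206.5, 106.5, 83.3], 0.61)]
tab [([229.3, 234.9, 36.0, 22.1], 0.71)]
end_stop []
stop_pin []
offcut [([229.3, 234.0, 34.1, 25.6], 0.72), ([244.1, 288.7, 20.1, 13.0], 0.48)]
jar [([287.7, 213.9, 21.6, 21.5], 0.76)]
scene {'camera_matrix': array([[544.76990245,   0.        , 317.1241167 ],
       [  0.        , 544.76990245, 232.00283696],
       [  0.        ,   0.        ,   1.        ]]), 'camera_from_world': array([[ 8.67106581e-01,  4.98042018e-01,  8.96244305e-03,
        -4.76588213e+02],
       [-3.60900392e-01,  6.15734013e-01,  7.00444525e-01,
         2.00962103e+02],
       [ 3.43332324e-01, -6.10594606e-01,  7.13650575e-01,
        -1.50279212e+03],
       [ 0.00000000e+00,  0.00000000e+00,  0.00000000e+00,
         1.00000000e+00]])}
jig []
blank [([316.2, 265.6, 39.6, 41.3], 0.84), ([250.0, 265.0, 42.8, 31.0], 0.82), ([292.7, 206.3, 41.4, 31.6], 0.61)]
tab [([334.3, 181.4, 41.1, 32.5], 0.86)]
end_stop [([266.7, 178.0, 138.1, 81.8], 0.72)]
stop_pin []
offcut [([288.5, 177.9, 25.3, 18.9], 0.71)]
jar []
```

```bash
python3 - <<'E'
import cv2,numpy as np
a=cv2.imread('pics/top1.png')[180:330,190:390];b=cv2.imread('pics/scene1.png')[150:350,220:420]
cv2.imwrite('pics/a.png',cv2.resize(a,(800,600),interpolation=cv2.INTER_CUBIC))
cv2.imwrite('pics/b.png',cv2.resize(b,(600,600),interpolation=cv2.INTER_CUBIC))
E
```

```text
(no output)
```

View pics/a.png

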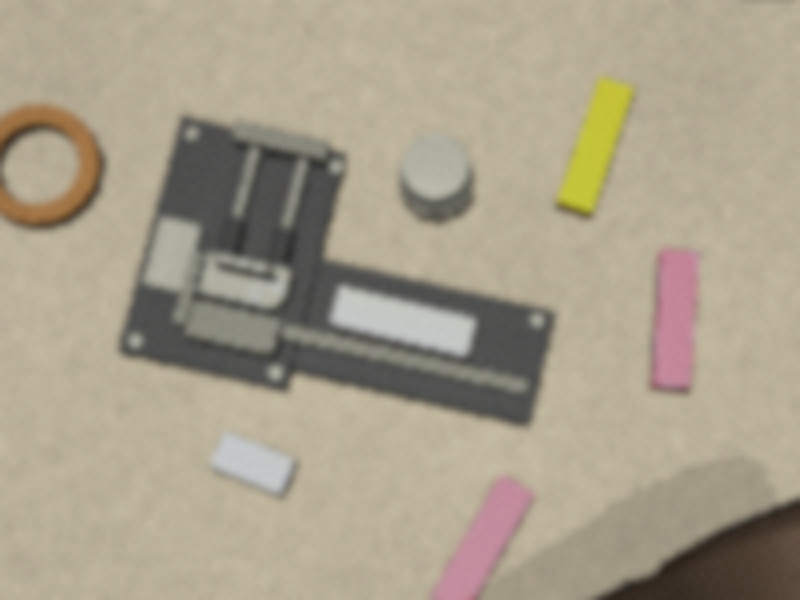

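View pics/b.png

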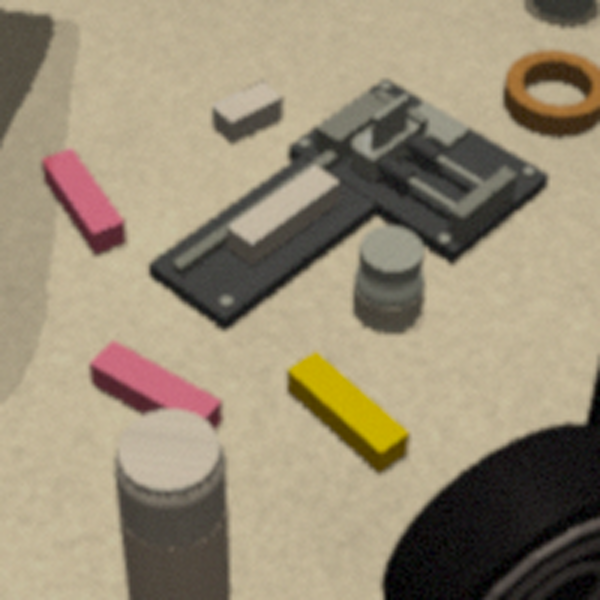

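The top view shows the jig turned clockwise, with bed corners near (181,117), (345,153), (121,352), (288,389), (553,313) and (530,424) in the crop. The silvery bar is at about (403,320), its near end short of the jaws. The offcut is at (253,463). Pink and yellow pieces are decoys.

```bash
cat >h.py <<'E'
from cell import r
import numpy as np,cv2
from scipy.optimize import least_squares
def cam(n):
    c=r.calibration(n)
    if n!='wrist': return c['camera_matrix'],c['camera_from_world']
    from scipy.spatial.transform import Rotation as R
    s=r.state();q=s['tool_rot'];T=np.eye(4);T[:3,:3]=R.from_quat([*q[1:],q[0]]).as_matrix();T[:3,3]=s['eef_pos']
    return c['camera_matrix'],np.linalg.inv(T@c['T_tool_cam'])
def proj(K,M,P):
    p=np.c_[P,np.ones(len(P))]@M.T; p=p[:,:3]*[1,-1,-1]; p=p@K.T; return p[:,:2]/p[:,2:]
def unproj(K,M,uv,z):
    C=np.linalg.inv(M)
    d=(np.c_[uv,np.ones(len(uv))]@np.linalg.inv(K).T)*[1,-1,-1]@C[:3,:3].T; o=C[:3,3]
    return o+d*((z-o[2])/d[:,2])[:,None]
def j2w(p,P):
    c,s=np.cos(p[2]),np.sin(p[2]);P=np.asarray(P,float)
    return np.c_[p[0]+c*P[:,0]-s*P[:,1],p[1]+s*P[:,0]+c*P[:,1],P[:,2]]
def w2j(p,P):
    c,s=np.cos(p[2]),np.sin(p[2]);d=np.asarray(P,float)-[p[0],p[1],0]
    return np.c_[c*d[:,0]+s*d[:,1],-s*d[:,0]+c*d[:,1],d[:,2]]
def fit(K,M,J,uv,p0=(700,70,-.2)):
    f=least_squares(lambda p:(proj(K,M,j2w(p,J))-uv).ravel(),p0,x_scale=[10,10,.1]);return f.x,f.fun.reshape(-1,2)
E
python3 - <<'E'
from h import *
J=[(135,80,15),(135,-45,15),(-45,80,15),(-45,-45,15),(55,-220,15),(-30,-220,15)]
uv=np.array([(181,117),(345,153),(121,352),(288,389),(553,313),(530,424)])/4.+[190,180]
K,M=cam('top');p,e=fit(K,M,J,uv);print(p,np.round(e,1))
K2,M2=cam('scene')
uv2=np.array([(549,180),(454,260),(388,80),(222,327),(151,269)])/3.+[220,150]
J2=[J[i] for i in(0,1,2,4,5)]
p2,e2=fit(K2,M2,J2,uv2);print(p2,np.round(e2,1))
b=unproj(K,M,np.array([(335,285),(477,318),(468,356),(330,325)])/4.+[190,180],40);print('blank',b,w2j(p,b))
for n,c in(('off',(253,460)),('jar',(437,165))):
    print(n,unproj(K,M,np.array([c])/4.+[190,180],25 if n=='off' else 65))
print('tab',j2w(p,[(24,0,57)]))
E
```

```text
[ 5.45884082e+02  1.15296795e+02 -2.31409181e-01] [[-0.3 -0.4]
 [ 0.3 -0.1]
 [-1.1  0.1]
 [-0.4  0.6]
 [ 1.1 -0.6]
 [ 0.4  0.4]]
[ 5.55532090e+02  1.12248044e+02 -2.39026288e-01] [[ 0.8  0.1]
 [ 0.2 -0.4]
 [-0.4  0.8]
 [ 0.7 -0.4]
 [-1.3 -0. ]]
blank [[563.53916567  46.48446464  40.        ]
 [539.28496074 -53.74307562  40.        ]
 [512.18007074 -47.27486576  40.        ]
 [534.81982849  49.78083253  40.        ]] [[  32.96653754  -62.92889767   40.        ]
 [  32.34597177 -166.04747593   40.        ]
 [   4.48010534 -165.96817101   40.        ]
 [   4.25671833  -66.30715908   40.        ]]
off [[441.59391915 103.95369282  25.        ]]
jar [[644.24095372 -26.13768008  65.        ]]
tab [[569.24434163 109.79240984  57.        ]]
```

>>> apply_moves --pt "0 0 0.05 0 -1" --pt "0 0 0.05 0 -1" --pt "0.024 0.055 0 5 -1" --pt "0.024 0.055 0 5 -1" --pt "0.024 0.055 0 5 -1" --pt "0.024 0.055 0 5 -1" --pt "0.024 0.055 0 5 -1" --pt "0.024 0.055 0 5 -1" --pt "0.024 0.055 0 5 -1" --pt "0.024 0.055 0 5 -1" --pt "0.024 0.055 0 5 -1" --pt "0.024 0.055 0 5 -1"

```text
t: 2.3
eef_pos: [517.9, -8.1, 331.6]
tool_rot: [0.0, 0.785, 0.619, 0.0]
ft_force: [1.3, -0.9, -0.0]
opening: -0.1
```

>>> apply_moves --pt "0 0.03 0 0 -1" --pt "0 0.03 0 0 -1" --pt "0 0 0 0 -1" --pt "0 0 0 0 -1"

```text
t: 2.8
eef_pos: [517.4, 49.5, 331.4]
tool_rot: [0.0, 0.786, 0.618, 0.0]
ft_force: [-0.9, -1.2, -0.2]
opening: -0.1
```

```bash
python3 - <<'E'
from h import *
s=r.state();print(s['t'],s['eef_pos'],s['tool_rot'],s['opening'],s['q'])
K,M=cam('wrist');im,d=r.get_image('wrist');np.savez('w1.npz',K=K,M=M,d=d)
cv2.imwrite('pics/w1.png',im[:,:,::-1]);print(M, r.calibration('wrist')['T_tool_cam'])
E
```

```text
2.8 [517.37985802  49.52478609 331.38605568] [1.61223749e-04 7.86097859e-01 6.18102038e-01 2.26757468e-05] -0.05655687106325284 [-3.15958213e-02  2.46373668e-01  1.66844306e+00 -2.31491353e-04
  1.22653398e+00  2.06626596e-01]
[[ 9.71815515e-01 -2.35742622e-01  1.45361485e-04 -4.91669890e+02]
 [ 2.24899004e-01  9.26929029e-01 -3.00371459e-01 -9.28225094e+01]
 [ 7.06756155e-02  2.91938336e-01  9.53822292e-01 -5.27561562e+02]
 [ 0.00000000e+00  0.00000000e+00  0.00000000e+00  1.00000000e+00]] [[ 1.61651446e-04  9.53871412e-01  3.00215428e-01  7.68800844e+01]
 [ 9.99999978e-01 -1.95070818e-04  8.13450364e-05  5.06135216e-01]
 [ 1.36155974e-04  3.00215408e-01 -9.53871422e-01 -1.44016609e+02]
 [ 0.00000000e+00  0.00000000e+00  0.00000000e+00  1.00000000e+00]]
```

View pics/w1.png

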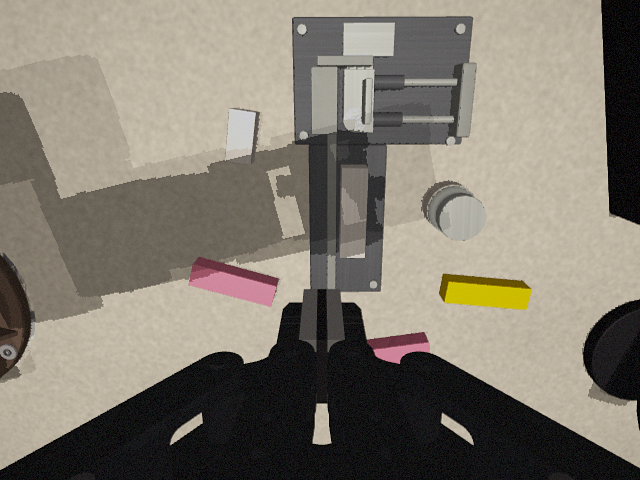

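Wrist view: bed corners are at (292,17), (473,16), (461,144), (294,144), (381,291) and (310,290). The bar's top runs about (341,165) to (366,258), and the tab is edge-on at (369,102).

```bash
python3 - <<'E'
from h import *
f=np.load('w1.npz');K,M,d=f['K'],f['M'],f['d']
J=np.array([(135,80,15),(-45,80,15),(135,-45,15),(-45,-45,15),(55,-220,15),(-30,-220,15)])
uv=np.array([(473,16),(292.5,17),(461,144),(294.5,144),(381,291),(310.5,290)],float)
p,e=fit(K,M,J,uv,(550,114,-.235));print(p,np.round(e,1))
print('bar',w2j(p,unproj(K,M,np.array([(341,165),(366,165),(366,258),(339.5,258)],float),40)).round(1))
im=cv2.imread('pics/w1.png')
def draw(pts,col):
    q=proj(K,M,j2w(p,pts)); cv2.polylines(im,[np.int32(np.round(q*16))],True,col,1,cv2.LINE_AA,4)
draw([(-45,-45,15),(-45,80,15),(135,80,15),(135,-45,15)],(0,255,0))
draw([(-30,-45,15),(55,-45,15),(55,-220,15),(-30,-220,15)],(0,255,0))
draw([(-26,-32,40),(0,-32,40),(0,32,40),(-26,32,40)],(0,0,255))
draw([(24,-20,74),(30,-20,74),(30,20,74),(24,20,74)],(255,0,255))
draw([(119,-35,45),(133,-35,45),(133,35,45),(119,35,45)],(0,0,255))
cv2.imwrite('pics/w1d.png',cv2.resize(im[0:300,250:500],None,fx=2,fy=2,interpolation=cv2.INTER_CUBIC))
E
```

```text
[ 5.50996819e+02  1.18059114e+02 -2.35468642e-01] [[ 0.6 -0.4]
 [-0.6 -0.9]
 [ 0.3 -0.2]
 [ 0.1  0.2]
 [-0.3  0.4]
 [-0.3  1.6]]
bar [[   4.2  -63.8   40. ]
 [  30.1  -63.8   40. ]
 [  33.1 -167.1   40. ]
 [   3.7 -167.    40. ]]
```

View pics/w1d.png

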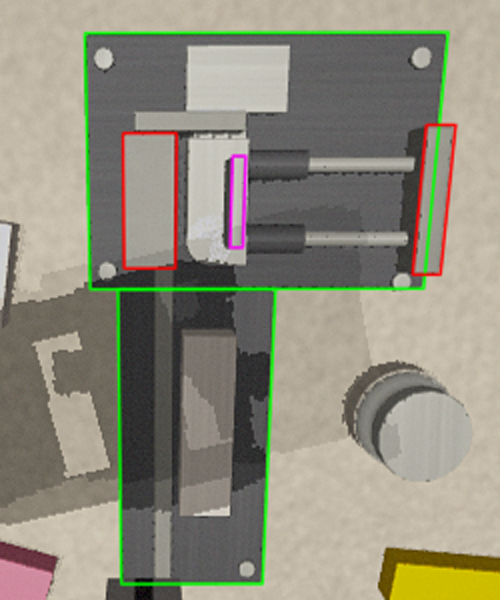

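The overlay matches the jig well (red, green and magenta outlines on the edges). Next, go in front of the tab: jig (-8, 0, 52).

>>> apply_moves --pt "0.013 0.035 0 0 -1" --pt "0.013 0.035 0 0 -1" --pt "0 0 -0.05 0 -1" --pt "0 0 -0.05 0 -1" --pt "0 0 -0.05 0 -1" --pt "0 0 -0.05 0 -1" --pt "0 0 -0.05 0 -1" --pt "0 0 -0.029 0 -1" --pt "0 0 0 0 -1"

```text
t: 3.98
eef_pos: [542.7, 118.9, 50.7]
tool_rot: [-0.001, 0.787, 0.618, -0.002]
ft_force: [-0.3, -0.2, 0.2]
opening: -0.2
```

>>> apply_moves --pt "0.0049 -0.0012 0 0 -1" --pt "0.0049 -0.0012 0 0 -1" --pt "0.0049 -0.0012 0 0 -1" --pt "0.0049 -0.0012 0 0 -1" --pt "0 0 0 0 -1"

```text
t: 4.6
eef_pos: [562.6, 115.2, 52.7]
tool_rot: [-0.0, 0.786, 0.618, -0.0]
ft_force: [-4.8, 0.9, 3.7]
opening: 0.2
```

>>> apply_moves --pt "0.0044 -0.00105 0 0 -1" --pt "0.0044 -0.00105 0 0 -1" --pt "0.0044 -0.00105 0 0 -1" --pt "0.0044 -0.00105 0 0 -1" --pt "0.0044 -0.00105 0 0 -1" --pt "0.0044 -0.00105 0 0 -1" --pt "0.0044 -0.00105 0 0 -1" --pt "0.0044 -0.00105 0 0 -1" --pt "0 0 0 0 -1" --pt "0 0 0 0 -1"

```text
t: 5.85
eef_pos: [596.4, 107.1, 52.6]
tool_rot: [-0.001, 0.786, 0.618, -0.002]
ft_force: [-10.6, 1.6, 7.6]
opening: -0.2
```

```bash
python3 - <<'E'
from h import *
p=(551,118.1,-.2355);s=r.state();print(w2j(p,[s['eef_pos']]),s['ft_force'])
K,M=cam('wrist');im,d=r.get_image('wrist');cv2.imwrite('pics/w2.png',im[:,:,::-1])
E
```

```text
[[46.74679273 -0.14091777 52.62014426]] [-10.64043115   1.62895249   7.55430875]
```

View pics/w2.png

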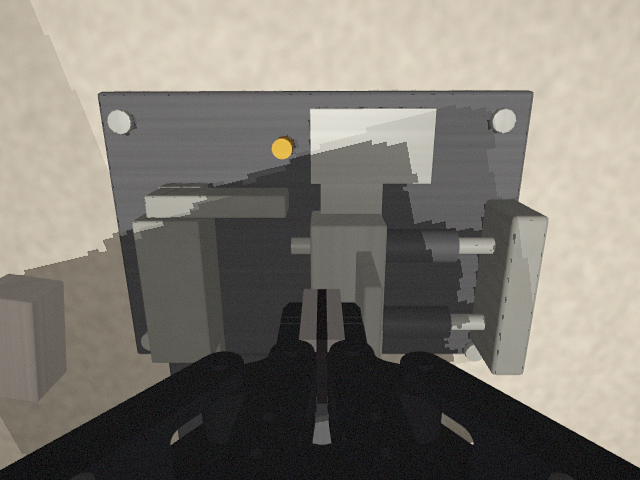

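The brass pin shows at (282,148), clear of the jaw's wing edge at x=310, so it has popped up. I'll push 2 mm more to be sure, then back off.

>>> apply_moves --pt "0.002 -0.0005 0 0 -1" --pt "0 0 0 0 -1" --pt "-0.0029 0.0007 0 0 -1" --pt "-0.0029 0.0007 0 0 -1" --pt "-0.0029 0.0007 0 0 -1" --pt "-0.0029 0.0007 0 0 -1" --pt "-0.0049 0.0012 0 0 -1" --pt "-0.0097 0.0023 0 0 -1" --pt "-0.0097 0.0023 0 0 -1" --pt "0 0 0 0 -1" --pt "0 0 0 0 -1" --pt "0 0 0 0 -1"

```text
t: 7.4
eef_pos: [564.5, 114.8, 52.3]
tool_rot: [0.0, 0.786, 0.618, 0.0]
ft_force: [-0.3, 0.3, 0.3]
opening: -0.3
```

```bash
python3 - <<'E'
from h import *
p=(551,118.1,-.2355);s=r.state();print(s['eef_pos'],w2j(p,[s['eef_pos']]),s['ft_force'])
K,M=cam('wrist');im,d=r.get_image('wrist');cv2.imwrite('pics/w3.png',im[:,:,::-1])
E
```

```text
[564.5442333  114.75280407  52.32432778] [[13.95138124 -0.09454064 52.32432778]] [-0.26632566  0.31794374  0.29124062]
```

View pics/w3.png

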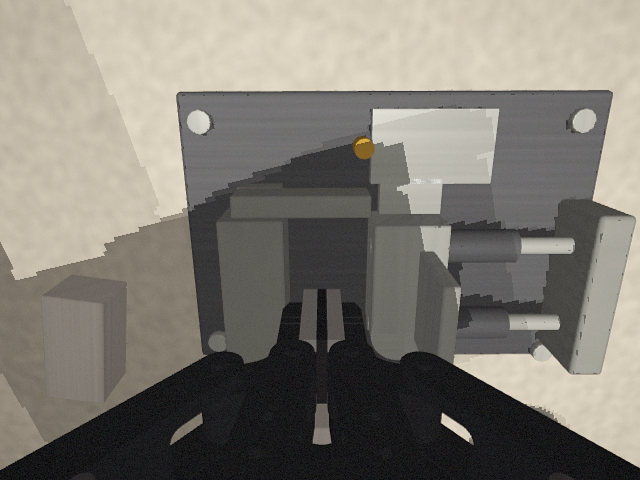

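The jaw's wing rests on the raised pin at (364,148), and the gap is open with no force on the fingers. Next, go to jig (18, -195), behind the bar's tail.

>>> apply_moves --pt "0 0 0.04 0 -1" --pt "0 0 0.04 0 -1" --pt "-0.0083 -0.0381 0 0 -1" --pt "-0.0083 -0.0381 0 0 -1" --pt "-0.0083 -0.0381 0 0 -1" --pt "-0.0083 -0.0381 0 0 -1" --pt "-0.0083 -0.0381 0 0 -1" --pt "0 0 0 0 -1" --pt "0 0 -0.04 0 -1" --pt "0 0 -0.04 0 -1" --pt "0 0 -0.029 0 -1" --pt "0 0 0 0 -1"

```text
t: 8.95
eef_pos: [522.1, -74.8, 21.8]
tool_rot: [-0.001, 0.786, 0.618, -0.001]
ft_force: [-0.9, 0.9, 0.7]
opening: 0.1
```

```bash
python3 - <<'E'
from h import *
p=(551,118.1,-.2355);s=r.state();print(s['eef_pos'],w2j(p,[s['eef_pos']]),s['ft_force'])
K,M=cam('wrist');im,d=r.get_image('wrist');cv2.imwrite('pics/w4.png',im[:,:,::-1]);np.savez('w4.npz',K=K,M=M)
E
```

```text
[522.09822617 -74.84246027  21.81511039] [[  16.91509127 -194.36045172   21.81511039]] [-0.89224526  0.91092562  0.70259814]
```

View pics/w4.png

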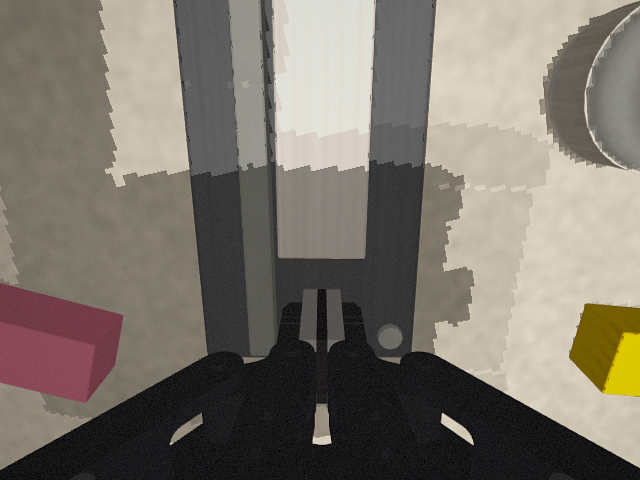

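The bar's tail is at (278..366, 258), centred on the fingers at x=322. Now push it.

>>> apply_moves --pt "0.0014 0.0058 0 0 -1" --pt "0.0014 0.0058 0 0 -1" --pt "0.0014 0.0058 0 0 -1" --pt "0.0014 0.0058 0 0 -1" --pt "0.0014 0.0058 0 0 -1" --pt "0.0014 0.0058 0 0 -1" --pt "0.0014 0.0058 0 0 -1" --pt "0.0014 0.0058 0 0 -1" --pt "0.0014 0.0058 0 0 -1" --pt "0.0014 0.0058 0 0 -1" --pt "0 0 0 0 -1"

```text
t: 10.38
eef_pos: [536.8, -17.1, 23.2]
tool_rot: [-0.0, 0.786, 0.618, 0.0]
ft_force: [0.7, -0.0, -0.1]
opening: -0.1
```

```bash
python3 - <<'E'
from h import *
p=(551,118.1,-.2355);s=r.state();print(s['eef_pos'],w2j(p,[s['eef_pos']]),s['ft_force'])
K,M=cam('wrist');im,d=r.get_image('wrist');cv2.imwrite('pics/w5.png',im[:,:,::-1])
E
```

```text
[536.78243918 -17.12787608  23.22550764] [[  17.72748914 -134.81266126   23.22550764]] [ 0.66228403 -0.04351092 -0.12391838]
```

View pics/w5.png

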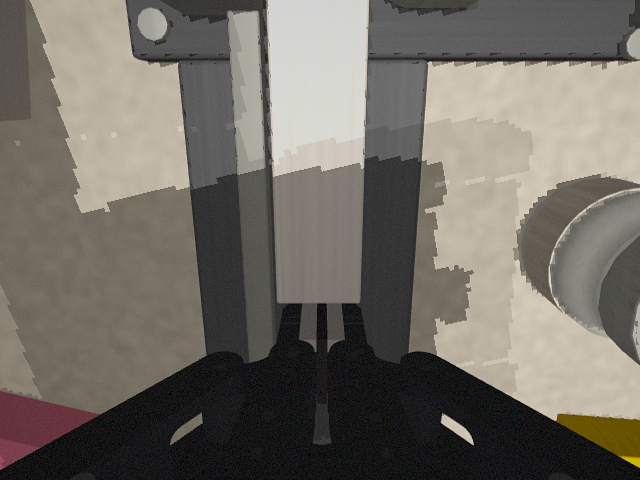

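The bar is moving straight, tail at (277..360, 302). It is about to enter the jaws.

>>> apply_moves --pt "0.0012 0.0049 0 0 -1" --pt "0.0012 0.0049 0 0 -1" --pt "0.0012 0.0049 0 0 -1" --pt "0.0012 0.0049 0 0 -1" --pt "0.0012 0.0049 0 0 -1" --pt "0.0012 0.0049 0 0 -1" --pt "0 0 0 0 -1"

```text
t: 11.3
eef_pos: [544.1, 12.1, 23.4]
tool_rot: [0.0, 0.786, 0.618, 0.0]
ft_force: [0.1, -0.5, -0.1]
opening: 0.0
```

>>> apply_moves --pt "0.0009 0.0039 0 0 -1" --pt "0.0009 0.0039 0 0 -1" --pt "0.0009 0.0039 0 0 -1" --pt "0.0007 0.0029 0 0 -1" --pt "0.0005 0.0019 0 0 -1" --pt "0 0 0 0 -1"

```text
t: 12.05
eef_pos: [547.9, 28.4, 23.3]
tool_rot: [0.0, 0.786, 0.618, 0.0]
ft_force: [0.3, 0.8, -0.4]
opening: -0.1
```

```bash
python3 - <<'E'
from h import *
p=(551,118.1,-.2355);s=r.state();print(s['eef_pos'],w2j(p,[s['eef_pos']]),s['ft_force'])
E
```

```text
[547.92881215  28.39767762  23.30326942] [[ 17.94375603 -87.94293863  23.30326942]] [ 0.32385549  0.84191438 -0.42554559]
```

>>> apply_moves --pt "0.0005 0.0019 0 0 -1" --pt "0.0005 0.0019 0 0 -1" --pt "0.0005 0.0019 0 0 -1" --pt "0.0002 0.001 0 0 -1" --pt "0 0 0 0 -1"

```text
t: 12.68
eef_pos: [549.6, 35.1, 23.3]
tool_rot: [0.0, 0.786, 0.618, 0.0]
ft_force: [-0.0, -0.6, 0.2]
opening: 0.1
```

>>> apply_moves --pt "0.0002 0.001 0 0 -1" --pt "0.0002 0.001 0 0 -1" --pt "0 0 0 0 -1"

```text
t: 13.05
eef_pos: [550.0, 37.0, 23.3]
tool_rot: [0.0, 0.786, 0.618, 0.0]
ft_force: [-0.8, 0.8, -0.3]
opening: 0.2
```

>>> apply_moves --pt "0.0002 0.001 0 0 -1" --pt "0 0 0 0 -1"

```text
t: 13.3
eef_pos: [550.2, 37.8, 23.3]
tool_rot: [0.0, 0.786, 0.618, -0.0]
ft_force: [-0.9, -2.2, -0.0]
opening: -0.3
```

>>> apply_moves --pt "0.0002 0.001 0 0 -1" --pt "0 0 0 0 -1"

```text
t: 13.55
eef_pos: [550.2, 37.9, 23.3]
tool_rot: [0.0, 0.786, 0.618, -0.001]
ft_force: [-3.0, -12.7, 1.1]
opening: 0.1
```

>>> apply_moves --pt "0.0002 0.001 0 0 -1" --pt "0 0 0 0 -1"

```text
t: 13.8
eef_pos: [550.2, 38.0, 23.4]
tool_rot: [0.0, 0.786, 0.618, -0.001]
ft_force: [-4.0, -20.8, 2.5]
opening: -0.3
```

The bar is against the stop: force rises and the tool no longer advances. Back off and lift to look.

>>> apply_moves --pt "-0.0005 -0.002 0 0 -1" --pt "-0.0023 -0.0097 0 0 -1" --pt "-0.0047 -0.0194 0 0 -1" --pt "-0.0023 -0.0097 0 0 -1" --pt "0 0 0.05 0 -1" --pt "0 0 0.05 0 -1" --pt "0 0 0.05 0 -1" --pt "0 0 0.05 0 -1" --pt "0 0 0 0 -1" --pt "0 0 0 0 -1"

```text
t: 15.05
eef_pos: [540.3, -1.2, 222.7]
tool_rot: [-0.0, 0.786, 0.618, -0.0]
ft_force: [-0.4, 1.2, -0.6]
opening: -0.3
```

```bash
python3 - <<'E'
from h import *
p=(551,118.1,-.2355);s=r.state();print(s['t'],w2j(p,[s['eef_pos']]),s['ft_force'])
K,M=cam('wrist');im,d=r.get_image('wrist');im=im[:,:,::-1].copy()
np.savez('w6.npz',K=K,M=M)
for P in([(4,-67,40),(32,-67,40),(32,33,40),(4,33,40)],[(-26,-32,40),(0,-32,40),(0,32,40),(-26,32,40)]):
    cv2.polylines(im,[np.int32(np.round(proj(K,M,j2w(p,P))*16))],True,(0,255,0),1,cv2.LINE_AA,4)
cv2.imwrite('pics/w6.png',cv2.resize(im[0:300,200:500],None,fx=2,fy=2,interpolation=cv2.INTER_CUBIC))
E
```

```text
15.05 [[  17.41575178 -118.53631231  222.70921624]] [-0.36795815  1.1509069  -0.64405644]
```

View pics/w6.png

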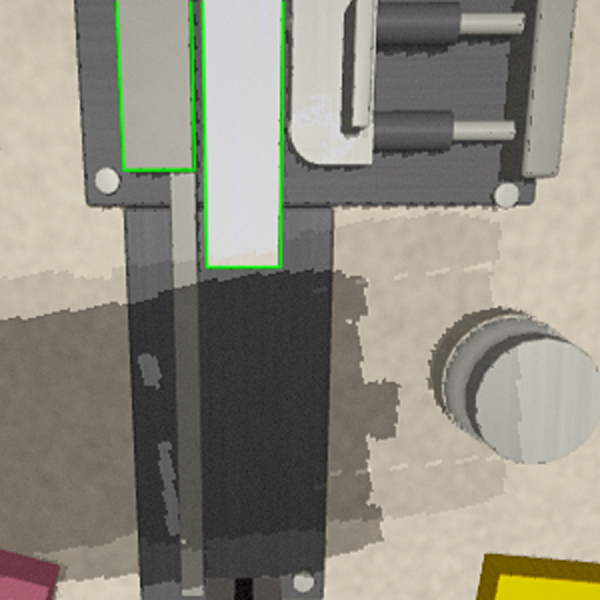

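The bar's outline coincides with the fully-home model: tail at y -67, x 4..32. The jaw is still open. Handing in.

```bash
python3 -c "
from cell import r
print(r.close_job(), r.state()['t'])"
```

```text
the job is handed in; nothing more can be done
the job is handed in; nothing more can be done
```

The jaw is latched half open on the stop pin and the bar is against the end stop. I handed the job in at about 15 s of the 54 s allowed, and no verdict was reported.

- **Jaw:** I pushed the tab to about 38 mm of jaw travel, judging by the tool position. The wrist picture showed the brass pin up. After I backed off, the jaw's wing rested on the pin with no force on the fingers.
- **Bar:** I pushed it along the fence until it hit the end stop. The tool stopped advancing and the force rose to about 21 N, then I withdrew. In the last picture the bar's outline matched the fully-home position, with its tail at jig y -67, and the gap was still open.

**Checks that disagreed or were missing:**
- The first jig positions from the top and scene cameras differed by about 10 mm in x. I used the wrist camera's fit, which matched the jig's edges in the picture.
- The last picture did not show the stop pin itself. It showed only that the jaw had not shut.
- I did not measure the other objects at the end, but the tool never came near them.

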